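Clear the welding bench into the scrap bay and latch it

TASK

Take the pusher from its plate and sweep every steel offcut on the bench into the scrap bay; the offcuts are freshly cut and sharp, so move them only with the pusher and never touch them with the gripper or arm. When all of them are inside, swing the bay's gate fully shut, and after that swing the latch down until it rests fully home in the catch on the gate. Leave the pusher standing upright on its plate, wholly on it, and do not disturb the hammer, the can or the welding magnet.

Things in the scene. Friction and masses are not known exactly. Their poses are not given: they have to be found in the camera images.
- bay: Scrap bay fixed on the bench: three steel walls 8 mm thick, 50 high, no lid; the bench is its floor. Inside 240 mm wide (its x, -120 to 120), 184 deep (its y, -90 to 94). Origin: middle of the bay at bench level. The open mouth is at local y = -94 mm and faces local -y; +y points into the bay.
- gate (a joint): The bay's gate: bare flat bar 258 mm long, 8 thick, top edge 46 mm up. Vertical hinge at bay-local (128, -94) mm. 0 = shut across the mouth (pointing from the hinge to bay-local -x); grows as it swings outwards (1.57 = pointing to bay-local -y). Stiff: stays where it is left (under 1 N at the rod moves it).
- gate_rod (a point): Upright round steel rod on the gate, diameter 14 mm, 135 mm from the hinge, standing from 46 to 92 mm above the bench: for pushing or pinching the gate. This point is on the rod's axis, 78 mm above the bench.
- gate_hinge (a point): Point on the gate's vertical hinge axis, 78 mm above the bench.
- gate_catch (a point): The catch: a fork on top of the gate near its free end (252 mm from the hinge), two upright prongs up to 79 mm above the bench with a 17 mm slot that receives the latch bar. Point at the slot's bottom, 60 mm above the bench.
- latch (a joint): Latch: steel bar 12 mm wide, 10 thick, 104 long from its pivot, its end hooked 27 mm down. Turns about a level axis (bay-local x) on the bay's side wall at bay-local (-124, -5, 66) mm. 0 = level, pointing to bay-local -y, home in the catch, hook over the gate's outer face; 1.57 = straight up; more = leaning back. Stiff: stays where it is left (about 1 N moves it).
- latch_grip (a point): Point on the latch bar's axis, 62 mm from the pivot, where it can be pinched across its 12 mm width (along bay-local x) or pushed.
- latch_pivot (a point): The latch's pivot point, 66 mm above the bench.
- plate: Pusher's parking plate fixed on the bench: bare aluminium, 140 (its x) x 90 (its y) x 6 mm thick. Origin: centre of its underside at bench level.
- pusher_grip (a point): Pusher, 0.45 kg: steel box-section foot 80 (its x) x 40 (its y) x 40 mm high, on it an upright flat wooden handle 56 (x) x 26 (y), its top 120 mm above the foot's underside. Stands by itself; pushes with either long face. Point: middle of the handle, 88 mm above the foot's underside; pinch across the 26 mm.
- hammer: Bystander: a hammer lying at the far right of the bench. Origin at its underside.
- can: Bystander: a plain aluminium can, diameter 60, 120 mm high, left of the bay. Origin at its underside centre.
- magnet: Bystander: red right-angled welding magnet, 90 x 22 x 90 mm, left of the bay. Origin at its underside centre.
- offcut1: Steel offcut: short ring of box section standing on end, 34 x 26 x 26 high (mm). Origin: centre of its underside. May be absent.
- offcut2: Steel offcut: round bar slug standing on end, diameter 34, 24 high (mm). Origin: centre of its underside. May be absent.
- offcut3: Steel offcut: flat bar stub, 36 x 26 x 16 high (mm). Origin: centre of its underside. May be absent.
- offcut4: Steel offcut: angle-iron stub (L-shaped), 34 x 28 x 28 high (mm). Origin: centre of its underside. May be absent.
- offcut5: Steel offcut: short ring of square tube standing on end, 28 x 28 x 30 high (mm). Origin: centre of its underside. May be absent.
- offcut6: Steel offcut: square bar stub, 26 x 26 x 26 high (mm). Origin: centre of its underside. May be absent.
- offcut7: Steel offcut: thin round bar slug standing on end, diameter 26, 28 high (mm). Origin: centre of its underside. May be absent.
- offcut8: Steel offcut: bar stub lying, 38 x 20 x 20 high (mm). Origin: centre of its underside. May be absent.
Not all that is in view belongs to the job. Leave any purple or yellow look-alike of the offcut6 alone.

How it is judged:
On the way, in this order (a step that is already met when the one before it is completed fails the run):
1. every offcut lies inside the bay, the gate still open (x of offcut1 in the frame of bay between -0.12 and 0.12 m and y of offcut1 in the frame of bay between -0.082 and 0.09 m and x of offcut2 in the frame of bay between -0.12 and 0.12 m and y of offcut2 in the frame of bay between -0.082 and 0.09 m and x of offcut3 in the frame of bay between -0.12 and 0.12 m and y of offcut3 in the frame of bay between -0.082 and 0.09 m and x of offcut4 in the frame of bay between -0.12 and 0.12 m and y of offcut4 in the frame of bay between -0.082 and 0.09 m and x of offcut5 in the frame of bay between -0.12 and 0.12 m and y of offcut5 in the frame of bay between -0.082 and 0.09 m and x of offcut6 in the frame of bay between -0.12 and 0.12 m and y of offcut6 in the frame of bay between -0.082 and 0.09 m and x of offcut7 in the frame of bay between -0.12 and 0.12 m and y of offcut7 in the frame of bay between -0.082 and 0.09 m and x of offcut8 in the frame of bay between -0.12 and 0.12 m and y of offcut8 in the frame of bay between -0.082 and 0.09 m), for 0.3 s.
2. the gate is swung shut with the offcuts inside (all of step 1 and value of joint gate below 0.05 rad), for 0.2 s.
3. the latch is swung down into the catch of the shut gate (value of joint gate below 0.05 rad and value of joint latch below 0.07 rad), for 0.2 s.
At the end, for the whole second after the job is handed in: Every offcut's centre is inside the bay, the gate within 0.05 rad of shut, the latch within 0.07 rad of level in its catch; the pusher stands upright (within 0.1 rad) on its plate, its middle within 35 mm of the plate's middle along each side; all holds for a second (all of step 1 and all of step 3 and x of pusher_grip in the frame of plate between -0.035 and 0.035 m and y of pusher_grip in the frame of plate between -0.03 and 0.03 m and angle between pusher_grip's own z axis and vertical below 0.1 rad and z of pusher_grip in the frame of plate below 0.1 m); the robot touches nothing.
It fails at once if an offcut is touched by the gripper or arm (contact force between any of the fingers, the arm and offcut1 above 1 N or contact force between any of the fingers, the arm and offcut2 above 1 N or contact force between any of the fingers, the arm and offcut3 above 1 N or contact force between any of the fingers, the arm and offcut4 above 1 N or contact force between any of the fingers, the arm and offcut5 above 1 N or contact force between any of the fingers, the arm and offcut6 above 1 N or contact force between any of the fingers, the arm and offcut7 above 1 N or contact force between any of the fingers, the arm and offcut8 above 1 N).
It fails at once if the hammer, can or magnet is moved by more than 20 mm (distance of any of hammer, can, magnet from where it was at the start of the episode above 0.02 m).
Of offcut1, offcut2, offcut3, offcut4, offcut5, offcut6, offcut7, offcut8 only 5 to 7 are there at a start; the rules pass over those that are not, and their reading is None.
At some moment in a run one of offcut1, offcut2, offcut3, offcut4, offcut5, offcut6, offcut7, offcut8 may be knocked a few centimetres aside while the robot is not near it.
Once in a run the grip may slacken for a moment while it holds something.
It also fails if it takes over 210 s, if anything falls off the work surface, if the arm or the gripper's body presses on something with over 40 N, if the wrist force passes 120 N, or if a joint passes its speed limit or range.

ROBOT

A 6-joint arm with a two-finger parallel gripper is mounted at the origin on the work surface. World frame = base frame: x ahead of the robot, y to its left, z up, the work surface at z = 0. Lengths are in m, angles in rad, forces in N, time in s.
With the tool pointing down it reaches from about 0.275 to 0.825 m from the base axis. Payload 4.9 kg.
Tool frame: the origin (TCP) lies midway between the tips of the shut fingers; the grasp point (between the pads) lies 19 mm behind it (grip_point_offset is the distance from the TCP to the grasp point, in m); z points along the fingers, y is the line along which they close (so a half turn about z gives the same grasp; the last joint's range is limited). The gripper opens to 85 mm and grips with 20 to 120 N. Pads are 22 mm wide; open, the fingers measure 114 mm over their backs; the gripper's body (76 mm by 85 mm) begins 54 mm behind the grasp point. The pads swing forward as they close: fully open they stand 13 mm farther back than shut.
Start: joints at [-1.303, 0.326, -0.193, 1.052, 0, 1.437], TCP at [0.215, -0.506, 0.231] pointing down, gripper open.
Joint ranges: [-2.65, 2.65], [-0.97, 1.79], [-1.3, 1.35], [-1.93, 2.1], [-1.47, 1.37], [-3.14, 3.14]. Speed limits (rad/s): [2.57, 2.57, 3.14, 3.14, 3.14, 3.14].

INTERFACE

Orientations are given as a rotation vector (axis times angle).
In Python, from cell import * gives the robot as it stands. Calls block until the motion is done:
- movep(position, orientation): joint-space move of the TCP to a pose.
- move_l(position, velocity=0.15, rot=None, until_force=None): straight line of the TCP; rot=None keeps the orientation; velocity is the mean speed in m/s. With until_force (N) it stops when the force on the tool has changed by that much, and returns True; else False.
- set_joints(angles): joint-space move.
- let_go() and grab(newtons=None): open the fingers fully, or close them until they stop; newtons is the grip in N (None keeps the last).
- sleep(seconds).
- ik(position, orientation): joint angles nearest the present ones, or None.
- get_state(): the state.
- grab_frame(name): name is "scene" or "top"; returns a dict with "img" (400x640x3 uint8, red, green, blue), "fx", "fy", "cx", "cy" (pixels), "cam_to_world" (4x4, takes a point from camera to world coordinates). Camera axes: x right, y down, z forward; pixel columns grow to the right and rows downward; lengths in m; the calibration is good to about 2 mm. A picture is of the moment at which its call begins. There is no depth.
A pose or a line that the arm cannot do raises MotionError and nothing moves.
- sign_off(): hands the job in; it is judged then, once.
Trained networks look in the newest picture that a camera, given by its name, has taken for a name from the list of things; names that differ only in an ending like _2 or _b are one class to them, and where a whole thing is asked for, a point or a joint stands for the part that bears it (a point fixed in the world has none). Each returns a list of dicts, best first, with "score" (0 to 1); they miss things now and then, are a little off and sometimes report something else, mostly with a low value. They report only what shows in the picture. A call takes as long as a camera call. They do not tell look-alikes from the thing itself.
- spot_in(camera, name): "centre" ([column, row] in pixels, amid what is visible of it).
- silhouettes(camera, name): "mask" (400x640 bool, what is visible of it) and "centre" ([column, row] in pixels, amid what is visible of it).
- tip_of(camera, name): "centre" ([column, row] in pixels: a listed point, or the origin of a listed thing).
The state is a dict: "clock": time; "q": joint angles; "joint_velocities": joint speeds; "tau": joint torques, N m; "position": TCP position; "eef_rot": TCP orientation; "contact_force": force on the tool from outside, world axes, zero at the start; "wrist_torque": the same for the moment, N m; "finger_gap": opening from 0.0 (shut) to 1.0 (fully open); "grasp_force": force on a finger pad.
Only numpy, scipy, OpenCV 4.12 (cv2) and the standard library are available. Lean on these libraries where they do the work, as an engineer would, in place of code of your own. Each camera call takes 0.05 s, during which the arm holds its last target. There are 200 camera calls.

## Working session

There is one attempt and no reset: what is moved stays moved. The work goes in short steps, each a Python script; the robot and the scene stay as the last script left them, time stands still between calls to the robot, and variables do not carry over. Pictures are saved under pics/ and viewed, at most 14 in all, crops included, and the job is handed in when it is done.

```bash
mkdir -p pics; ls; cat > h.py <<'E'
from cell import *
import numpy as np, cv2
def ray(f,px):
    T=np.array(f["cam_to_world"]);d=T[:3,:3]@np.array([(px[0]-f["cx"])/f["fx"],(px[1]-f["cy"])/f["fy"],1.]);return T[:3,3],d
def at(f,px,z):
    o,d=ray(f,px);return o+d*(z-o[2])/d[2]
def save(f,n,box=None,s=1):
    im=f["img"][:,:,::-1]
    if box: im=im[box[1]:box[3],box[0]:box[2]]
    cv2.imwrite("pics/"+n+".png",cv2.resize(im,None,fx=s,fy=s,interpolation=cv2.INTER_CUBIC))
E
python3 - <<'E'
from h import *
F={c:grab_frame(c) for c in("top","scene")}
for c in F: save(F[c],c+"0",s=1.25); print(c,np.round(F[c]["cam_to_world"],3).tolist(),F[c]["fx"])
Z=dict(bay=0,gate_rod=.078,gate_hinge=.078,gate_catch=.06,latch_grip=.1,latch_pivot=.066,plate=0,pusher_grip=.094,hammer=0,can=0,magnet=0)
for i in range(1,9): Z["offcut%d"%i]=0
for n,z in Z.items():
    for c in F:
        print(n,c,[(round(r["score"],2),np.round(r["centre"]).tolist(),np.round(at(F[c],r["centre"],z)[:2],3).tolist()) for r in tip_of(c,n)[:3]])
print(get_state())
E
```

```text
pics
top [[0.01, -0.995, 0.103, 0.372], [-1.0, -0.01, 0.005, 0.062], [-0.004, -0.103, -0.995, 1.37], [0.0, 0.0, 0.0, 1.0]] 460.57084146570116
scene [[0.648, 0.428, -0.63, 1.23], [0.761, -0.345, 0.549, -0.569], [0.017, -0.835, -0.549, 0.691], [0.0, 0.0, 0.0, 1.0]] 412.21273509847094
bay top [(0.54, [356.0, 207.0], [0.478, -0.021])]
bay scene [(0.51, [368.0, 230.0], [0.627, 0.112])]
gate_rod top [(0.71, [334.0, 128.0], [0.696, 0.047]), (0.33, [382.0, 180.0], [0.549, -0.091])]
gate_rod scene [(0.7, [369.0, 228.0], [0.689, 0.043]), (0.56, [281.0, 216.0], [0.511, -0.094])]
gate_hinge top [(0.8, [292.0, 142.0], [0.656, 0.166]), (0.15, [356.0, 203.0], [0.483, -0.018])]
gate_hinge scene []
gate_catch top [(0.72, [380.0, 180.0], [0.55, -0.087]), (0.63, [374.0, 118.0], [0.732, -0.069])]
gate_catch scene []
latch_grip top [(0.45, [259.0, 238.0], [0.381, 0.249])]
latch_grip scene [(0.48, [348.0, 149.0], [0.369, 0.27])]
latch_pivot top [(0.63, [264.0, 236.0], [0.388, 0.242]), (0.49, [358.0, 206.0], [0.476, -0.023])]
latch_pivot scene [(0.6, [346.0, 165.0], [0.402, 0.234])]
plate top [(0.7, [479.0
[... 2897 characters left out ...]
 -0.189])]
{'clock': 2.0, 'q': array([-1.30319463e+00,  3.26201008e-01, -1.92615436e-01,  1.05201668e+00,
        1.23636176e-05,  1.43659180e+00]), 'joint_velocities': array([-0.00024626, -0.00101697, -0.00027482,  0.00043259, -0.00054629,
        0.00028745]), 'tau': array([ 7.84986241e-04, -4.43319941e+01,  2.62753630e+01,  1.00081987e-03,
       -1.10164742e-04,  6.06209696e-06]), 'position': array([ 0.21510695, -0.50619261,  0.23127442]), 'eef_rot': array([-3.07836825e+00, -6.26911026e-01, -1.55245564e-05]), 'contact_force': array([ 0.3621262 , -0.68885779,  0.09494082]), 'wrist_torque': array([-0.00982103,  0.01310752,  0.00766932]), 'grasp_force': 0.0, 'finger_gap': 0.998978534642481}
```

View pics/top0.png

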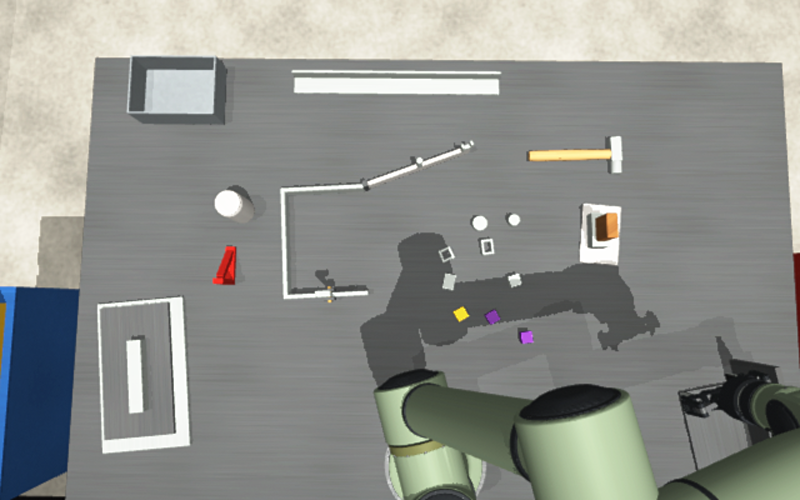

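View pics/scene0.png

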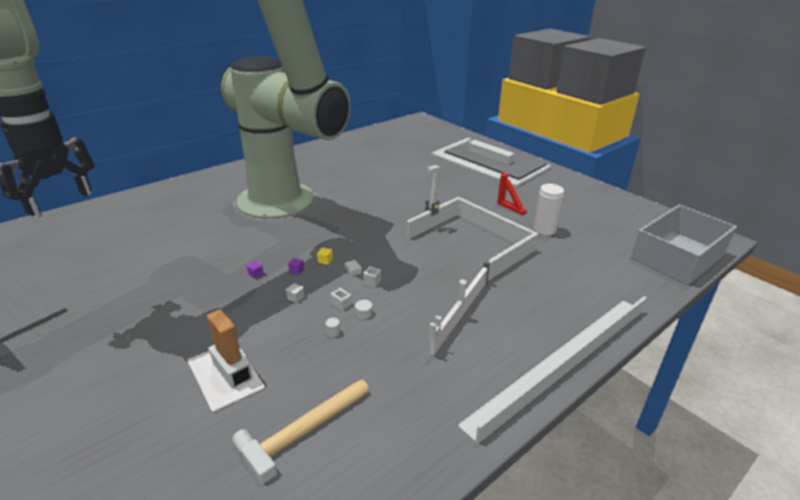

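Top view, in 1.25x pixels:
- **Bay:** open to the right, walls from (285,188) to (287,297). The gate is open to about (470,145) and the latch stands up at (328,290).
- **Six steel offcuts:** (447,254), (487,246), (480,222), (514,219), (449,282) and (514,280).
- **Decoys:** yellow (461,314), purple (492,317) and (526,337).

What could be taken for the pusher: the brown-handled block on the plate at (607,225), the white bar in the frame at (135,375), or the hammer at (575,155). The description (wooden handle on a steel foot, on the plate) picks (607,225). I'll check it in a close crop.

```bash
python3 - <<'E'
from h import *
f=grab_frame("top")
save(f,"bay",(220,105,420,255),4)
save(f,"push",(455,155,510,220),8)
for n in("pusher_grip","plate"):
    for r in silhouettes("top",n)[:1]:
        m=r["mask"].astype(np.uint8);c=max(cv2.findContours(m,0,1)[0],key=cv2.contourArea);print(n,r["score"],m.sum(),cv2.minAreaRect(c),[np.round(at(f,p,.006)[:2],3).tolist() for p in cv2.boxPoints(cv2.minAreaRect(c))])
E
```

```text
pusher_grip 0.69 596 ((482.0, 184.5), (27.0, 24.0), 90.0) [[0.588, -0.362], [0.589, -0.434], [0.508, -0.431], [0.507, -0.36]]
plate 0.89 696 ((479.4886169433594, 187.17669677734375), (30.742536544799805, 46.70934295654297), 3.6913859844207764) [[0.473, -0.338], [0.613, -0.35], [0.608, -0.441], [0.468, -0.428]]
```

View pics/bay.png

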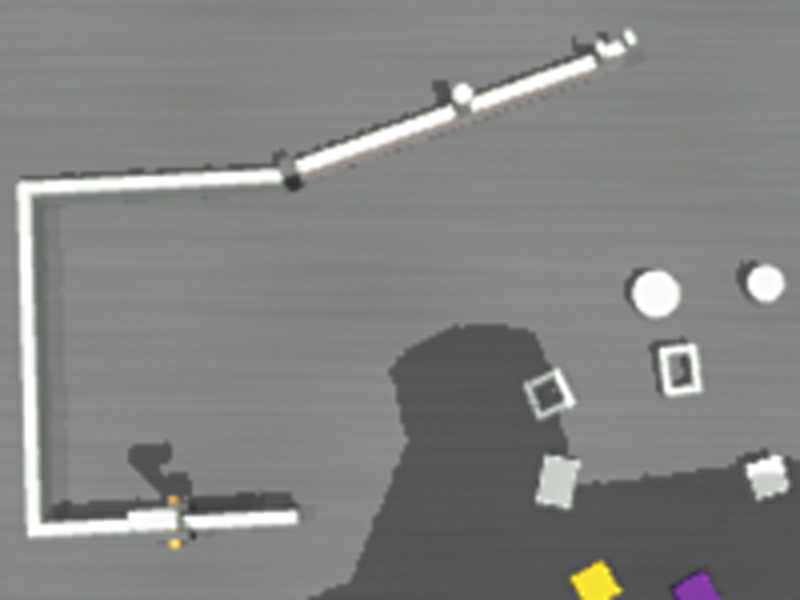

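View pics/push.png

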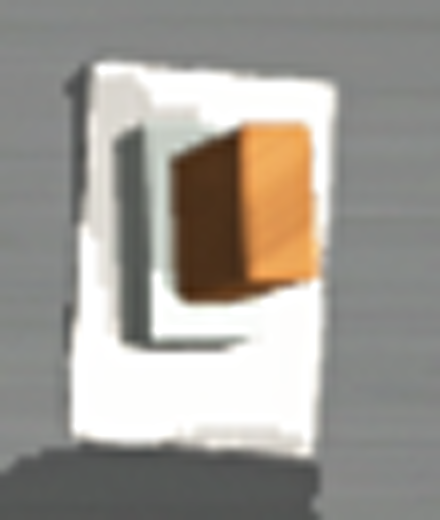

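The close crop confirms the pusher: the handle top spans (485.6–494.4, 170.4–190.3), with the steel foot under it. The bay crop shows the bay's outer corners at (224.5,150.5) and (227,239). The hinge is near (292,147), the rod near (335,129), and the six offcuts are clear of the bay.

```bash
python3 - <<'E'
from h import *
f=grab_frame("top")
g=lambda u,v,z:np.round(at(f,(220+u/4,105+v/4),z)[:2],4)
P=[(18,182,(.128,.102),.05),(28,537,(-.128,.102),.05),(299,525,(-.128,-.09),.05),(299,512,(-.12,-.09),.05),(280,184,(.12,-.09),.05),(175,520,(-.124,-.005),.066)]
A=np.array([p[2] for p in P]);B=np.array([g(p[0],p[1],p[3]) for p in P])
a=A.mean(0);b=B.mean(0);U,S,V=np.linalg.svd((A-a).T@(B-b));R=(U@V).T
print("R",R,"yaw",np.degrees(np.arctan2(R[1,0],R[0,0])),"t",b-R@a,"res",np.round(B-(A@R.T+b-R@a),4).tolist())
for n,u,v,z in [("rod",462,93,.092),("catch",605,50,.079),("hinge",290,168,.05),("round",656,293,.024),("thin",765,283,.028),("box",679,369,.026),("sq",549,393,.03),("flat",558,481,.02),("cube",768,477,.026),("yel",596,582,.026),("pur",697,595,.026)]: print(n,g(u,v,z),np.round(R.T@(g(u,v,z)-(b-R@a)),3))
print("handle",[np.round(at(f,p,.126)[:2],4).tolist() for p in[(485.6,170.4),(493.75,170.4),(494.6,190),(485.6,190.4)]])
s=grab_frame("scene")
for n,z in (("latch_grip",.128),("latch_pivot",.066),("gate_rod",.078)):print(n,[np.round(at(s,r["centre"],z)[:2],3) for r in tip_of("scene",n)[:1]])
E
```

```text
R [[ 0.99810009 -0.06161345]
 [ 0.06161345  0.99810009]] yaw 3.5324278200518107 t [0.51182444 0.25431528] res [[0.0015, 0.0003], [-0.0001, 0.0005], [-0.0014, -0.0011], [-0.0002, -0.0015], [-0.002, 0.0016], [0.0022, 0.0002]]
rod [0.6933 0.0423] [ 0.168 -0.223]
catch [ 0.7289 -0.0601] [ 0.197 -0.327]
hinge [0.647  0.1664] [ 0.13  -0.096]
round [ 0.5614 -0.1028] [ 0.027 -0.359]
thin [ 0.569  -0.1824] [ 0.03  -0.439]
box [ 0.5051 -0.1193] [-0.03  -0.372]
sq [ 0.4862 -0.0239] [-0.043 -0.276]
flat [ 0.4225 -0.0313] [-0.107 -0.28 ]
cube [ 0.4267 -0.1837] [-0.112 -0.432]
yel [ 0.3496 -0.0586] [-0.181 -0.302]
pur [ 0.341  -0.1316] [-0.194 -0.375]
handle [[0.5712, -0.3672], [0.5714, -0.3894], [0.5177, -0.3902], [0.5164, -0.3658]]
latch_grip [array([0.4  , 0.244])]
latch_pivot [array([0.399, 0.242])]
gate_rod [array([0.693, 0.039])]
```

```bash
cat >> h.py <<'E'
YAW=np.radians(3.53);C=np.array([.5118,.2543]);RB=np.array([[np.cos(YAW),-np.sin(YAW)],[np.sin(YAW),np.cos(YAW)]])
def W(x,y,z): p=C+RB@np.array([x,y]); return [p[0],p[1],z]
def L(p): return RB.T@(np.array(p)[:2]-C)
def rot(psi): return (np.pi*np.array([np.cos(psi/2),np.sin(psi/2),0])).tolist()
def st():
    s=get_state();print(round(s["clock"],1),"pos",np.round(s["position"],3),"loc",np.round(L(s["position"]),3),"gap",round(s["finger_gap"],3),"gf",round(s["grasp_force"],1),"F",np.round(s["contact_force"],1),"q",np.round(s["q"],2));return s
E
python3 - <<'E'
from h import *
r=rot(-.015)
movep([.544,-.378,.2],r); st()
print(move_l([.544,-.378,.076],.12,until_force=8)); grab(60); st()
move_l([.544,-.378,.09],.05); st()
f=grab_frame("top"); g=grab_frame("scene")
im=np.hstack([f["img"][110:310,220:520],g["img"][160:360,120:420]]);f["img"]=im;save(f,"grasp",s=1.33)
E
```

```text
3.7 pos [ 0.543 -0.379  0.2  ] loc [-0.008 -0.634] gap 0.998 gf 0.0 F [-0.2 -0.4 -0.1] q [-0.72  0.56  0.09  1.1  -0.    2.44]
False
5.5 pos [ 0.544 -0.378  0.076] loc [-0.007 -0.633] gap 0.292 gf 59.0 F [-0.6  0.9  2.8] q [-0.72  0.66 -0.07  0.85  0.    2.44]
5.9 pos [ 0.544 -0.378  0.09 ] loc [-0.007 -0.633] gap 0.297 gf 58.5 F [ 1.  -0.2 -4.3] q [-0.72  0.64 -0.05  0.87 -0.    2.44]
```

View pics/grasp.png

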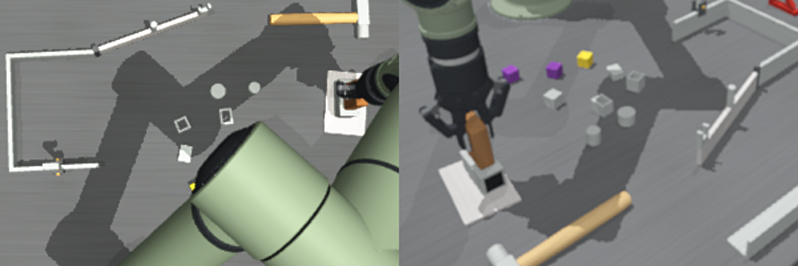

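The pusher is held upright. The scene camera again shows six steel offcuts and three decoys. The wrist would run past its range in the bay with this grasp, so I'm putting the pusher down and regrasping half a turn round.

```bash
sed -i 's/^def rot(psi): .*/def rot(psi): psi=psi+np.pi; return (np.pi*np.array([np.cos(psi\/2),np.sin(psi\/2),0])).tolist()/' h.py
cat >> h.py <<'E'
ZS=.0715   # TCP height for sweeping (foot 1.5 mm over the bench)
def go(x,y,psi=0,v=.1,z=ZS): return move_l(W(x,y,z),v,rot=rot(YAW+psi))
E
python3 - <<'E'
from h import *
move_l([.544,-.378,.0755],.05); let_go(); move_l([.544,-.378,.15],.15)
movep([.544,-.378,.15],rot(-.015)); move_l([.544,-.378,.076],.1); grab(70); st()
print([ik(W(x,-.07,ZS),rot(YAW+p)) is not None for x,p in((.04,0),(-.037,0),(-.033,-.26))])
move_l([.544,-.378,.095],.06)
go(.04,-.52,z=.095,v=.12); st()
go(.04,-.52,v=.06); st()
go(.04,-.07,v=.07); st()
go(.04,-.5,v=.15); st()
f=grab_frame("top"); save(f,"laneA",(200,100,440,270),3.3)
E
```

```text
11.8 pos [ 0.544 -0.378  0.076] loc [-0.006 -0.633] gap 0.295 gf 70.0 F [-0.  -0.3  3. ] q [-0.72  0.66 -0.07  0.85  0.   -0.7 ]
[True, True, True]
13.5 pos [ 0.584 -0.263  0.095] loc [ 0.04  -0.521] gap 0.302 gf 69.3 F [-0.4 -0.6 -3.8] q [-0.54  0.6  -0.12  0.85 -0.   -0.6 ]
14.0 pos [ 0.583 -0.262  0.071] loc [ 0.04 -0.52] gap 0.297 gf 69.0 F [-0.   0.1 -4. ] q [-0.54  0.63 -0.14  0.8  -0.   -0.6 ]
20.6 pos [0.556 0.187 0.071] loc [ 0.04 -0.07] gap 0.297 gf 69.3 F [-0.1 -1.4 -3.8] q [ 0.2   0.54 -0.3   0.73 -0.    0.14]
23.6 pos [ 0.582 -0.242  0.071] loc [ 0.04 -0.5 ] gap 0.297 gf 69.2 F [-1.1  0.3 -3.9] q [-0.51  0.61 -0.17  0.79  0.   -0.57]
```

View pics/laneA.png

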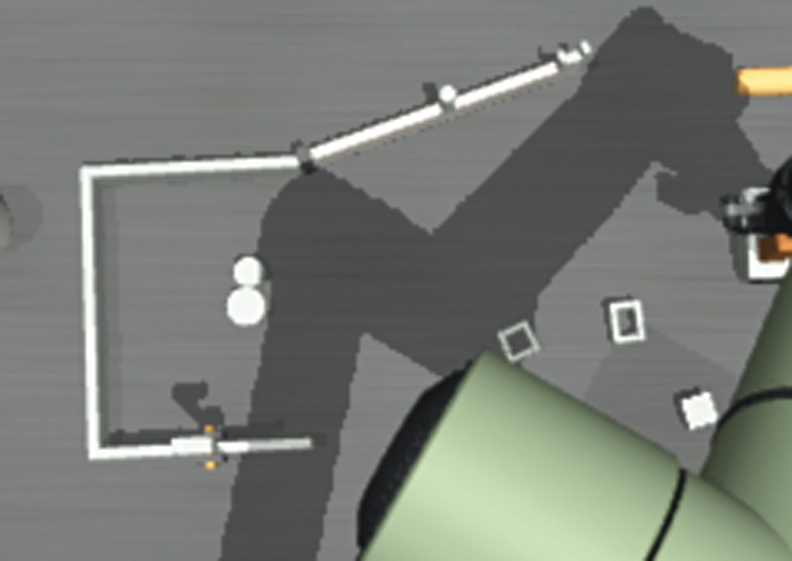

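Both round slugs now lie inside the bay, at crop (247,270) and (246,305). The box ring at (625,320) and the square ring at (518,341) have not moved. Next is lane B.

```bash
python3 - <<'E'
from h import *
go(-.037,-.5,v=.12)
go(-.037,-.07,v=.07); st()
go(-.037,-.52,v=.15); st()
f=grab_frame("top"); save(f,"laneB",(200,100,440,270),3.3)
g=grab_frame("scene"); save(g,"laneBs",(120,140,440,360),2.4)
E
```

```text
30.8 pos [0.479 0.182 0.072] loc [-0.037 -0.07 ] gap 0.296 gf 69.2 F [ 0.   0.1 -4. ] q [ 0.22  0.43 -0.5   0.64  0.    0.16]
33.9 pos [ 0.507 -0.267  0.072] loc [-0.037 -0.52 ] gap 0.303 gf 69.2 F [ 0.2  0.2 -4. ] q [-0.61  0.52 -0.34  0.71  0.   -0.68]
```

View pics/laneB.png

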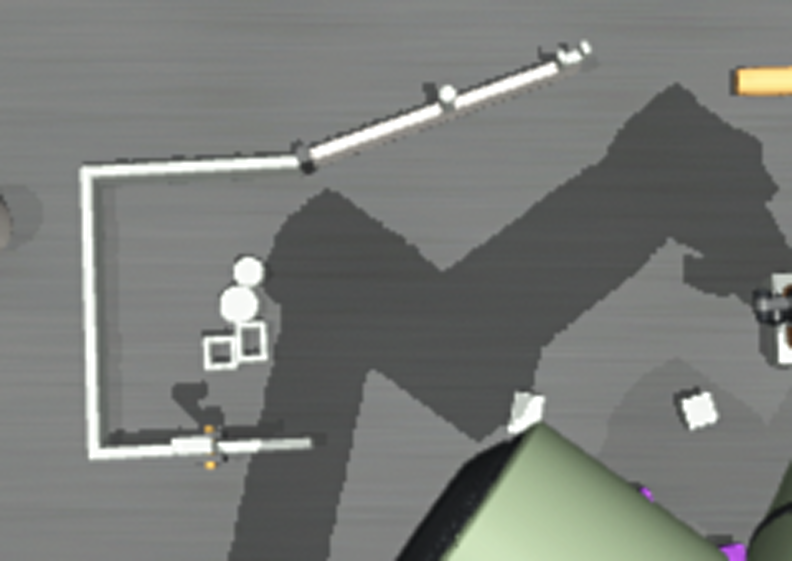

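View pics/laneBs.png

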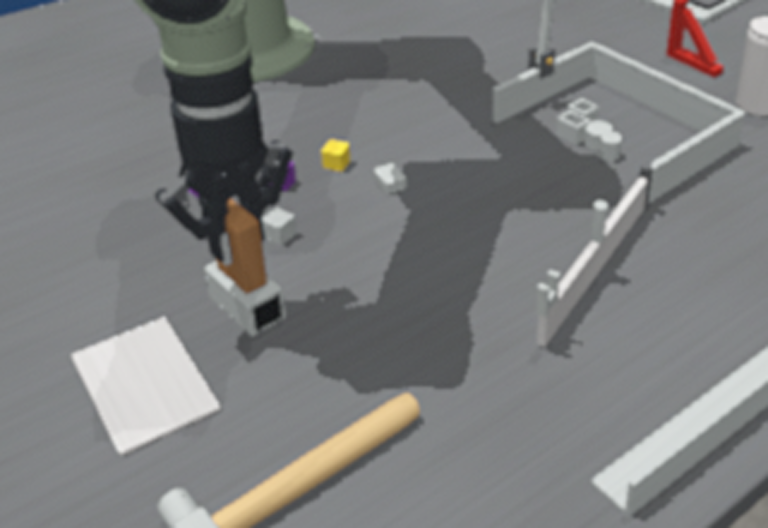

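All four are in the bay: slugs at crop (248,270) and (239,303), rings at (252,341) and (220,352). The angle stub at (527,411) and the cube at (698,410) remain where they were. Lane C runs angled 15° into the bay.

```bash
python3 - <<'E'
from h import *
a=-np.radians(15)
go(-.150,-.515,a,v=.08)
n=np.array([np.cos(a),np.sin(a)]);d=np.array([-np.sin(a),np.cos(a)])
P=lambda s:n*-.0135+d*s
go(*P(-.52),a,v=.08)
go(*P(-.076),a,v=.07); st()
go(*P(-.52),a,v=.15); st()
go(-.03,-.54,0,v=.12)
f=grab_frame("top"); save(f,"laneC",(200,100,440,270),3.3)
E
```

```text
42.4 pos [0.483 0.182 0.072] loc [-0.033 -0.07 ] gap 0.297 gf 69.1 F [-0.4 -1.6 -5.2] q [ 0.22  0.43 -0.49  0.65  0.    0.42]
45.5 pos [ 0.395 -0.252  0.071] loc [-0.148 -0.498] gap 0.301 gf 69.3 F [ 0.9  0.  -4. ] q [-0.73  0.36 -0.61  0.6   0.   -0.53]
```

View pics/laneC.png

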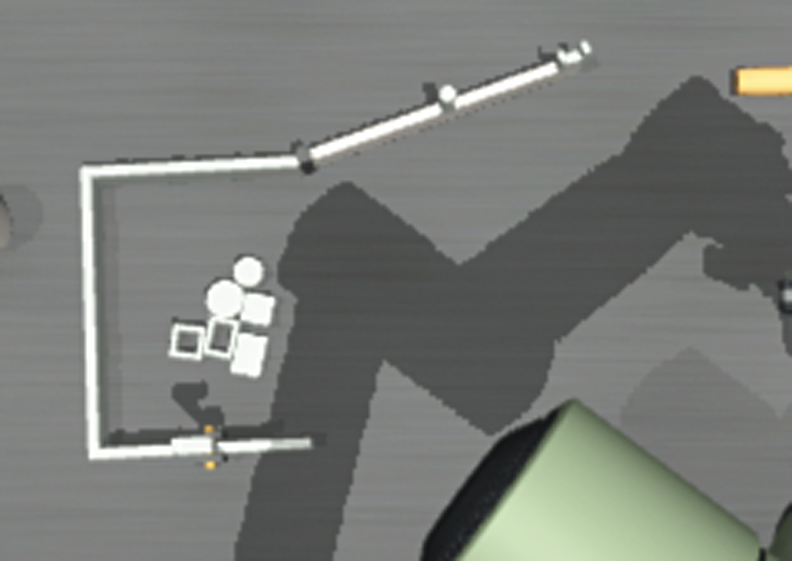

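All six offcuts lie inside, the nearest at crop (259,308), well clear of the gate line. I'm parking the pusher now and looking again before closing the gate.

```bash
python3 - <<'E'
from h import *
go(-.03,-.54,0,v=.08,z=.097)
r=rot(-.07)
move_l([.541,-.387,.097],.12,rot=r)
print(move_l([.541,-.387,.0745],.04,until_force=4)); st()
let_go(); move_l([.541,-.387,.17],.15)
movep([.70,.04,.17],rot(YAW+1.87)); st()
f=grab_frame("top"); save(f,"parked",(200,100,520,270),2.5)
for n,z in(("gate_rod",.078),("pusher_grip",.094),("gate_hinge",.078)):
    for r in tip_of("top",n)[:2]:print(n,r["score"],np.round(at(f,r["centre"],z),3),np.round(L(at(f,r["centre"],z)),3))
E
```

```text
True
48.8 pos [ 0.541 -0.387  0.076] loc [-0.011 -0.642] gap 0.298 gf 70.1 F [ 0.3 -0.5  3.3] q [-0.73  0.66 -0.06  0.85 -0.   -0.66]
51.8 pos [0.7   0.039 0.17 ] loc [ 0.175 -0.226] gap 1.0 gf 0.0 F [ 0.3 -1.   0.2] q [-0.05  0.65  0.17  1.1  -0.   -1.98]
gate_hinge 0.52 [0.654 0.166 0.078] [ 0.137 -0.097]
```

View pics/parked.png

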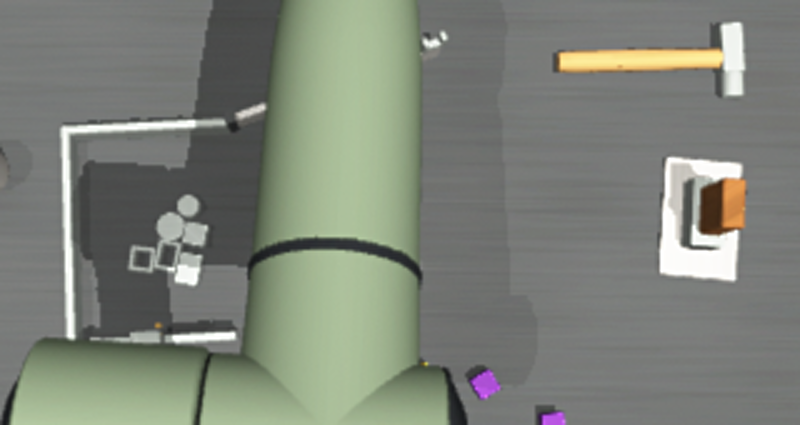

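The pusher stands on its plate at about (720,207) and all six offcuts are still in the bay. Now the gate.

```bash
python3 - <<'E'
from h import *
def rod(t,z=.060): return W(.128-.135*np.cos(t),-.094-.135*np.sin(t),z)
move_l(rod(1.87,.17),.1,rot=rot(YAW+1.87))
print(move_l(rod(1.87),.1,until_force=8)); grab(25); st()
for t in np.arange(1.7,.05,-.15):
    move_l(rod(t),.08,rot=rot(YAW+t))
    F=get_state()["contact_force"]
    if np.linalg.norm(F)>20: print("F",t,F)
st()
print(move_l(rod(-.03),.02,rot=rot(YAW),until_force=10)); st()
f=grab_frame("top")
save(f,"gate",(200,100,400,250),3)
E
```

```text
False
54.2 pos [0.693 0.042 0.06 ] loc [ 0.168 -0.223] gap 0.152 gf 24.9 F [0.4 0.  1.8] q [-0.05  0.73  0.02  0.87 -0.   -1.98]
58.6 pos [0.513 0.134 0.06 ] loc [-0.006 -0.12 ] gap 0.152 gf 26.1 F [-8.8 -2.8 11.4] q [ 0.12  0.47 -0.46  0.64  0.   -0.15]
False
60.3 pos [0.508 0.162 0.06 ] loc [-0.009 -0.092] gap 0.155 gf 26.5 F [ -7.7 -11.1  13.2] q [ 0.17  0.48 -0.45  0.65 -0.    0.11]
```

View pics/gate.png

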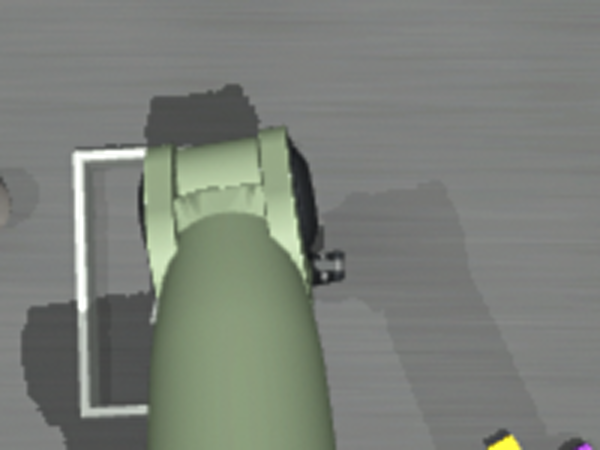

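```bash
python3 - <<'E'
from h import *
let_go(); st()
p=get_state()["position"]; move_l([p[0],p[1],.18],.15); movep([.33,-.38,.25],rot(0))
f=grab_frame("top"); s=grab_frame("scene")
o={}
def pl(fr,px,ax,val):  # ray meets bay-local plane
    O,d=ray(fr,px);o=np.r_[L(O),O[2]];d=np.r_[RB.T@d[:2],d[2]];return np.round(o+d*(val-o[ax])/d[ax],3)
for c,fr in(("top",f),("scene",s)):
    for n,z in(("gate_rod",.078),("gate_catch",.06)):
        for r in tip_of(c,n)[:1]: print(c,n,round(r["score"],2),pl(fr,r["centre"],2,z))
    for n in("latch_grip","latch_pivot"):
        for r in tip_of(c,n)[:2]: print(c,n,round(r["score"],2),np.round(r["centre"]),pl(fr,r["centre"],0,-.124))
    for r in silhouettes(c,"latch_grip")[:1]:
        ys,xs=np.nonzero(r["mask"]);print("mask",r["score"],len(xs),xs.min(),xs.max(),ys.min(),ys.max())
a=cv2.resize(f["img"][120:250,215:345],None,fx=4,fy=4);b=cv2.resize(s["img"][100:230,310:380],None,fx=4,fy=4)
f["img"]=np.hstack([a,b]);save(f,"shut")
E
```

```text
61.0 pos [0.51  0.164 0.06 ] loc [-0.007 -0.09 ] gap 1.001 gf 0.0 F [ 0.1 -0.6  0.4] q [ 0.17  0.48 -0.45  0.64  0.    0.11]
top gate_rod 0.6 [-0.001 -0.082  0.078]
top gate_catch 0.89 [-0.127 -0.096  0.06 ]
top latch_grip 0.63 [258. 238.] [-0.124  0.049 -0.187]
top latch_pivot 0.61 [266. 234.] [-0.124 -0.029  0.211]
mask 0.41 68 252 265 232 237
scene gate_rod 0.76 [-0.008 -0.1    0.078]
scene gate_catch 0.71 [-0.119 -0.105  0.06 ]
scene latch_grip 0.63 [349. 146.] [-0.124  0.008  0.122]
scene latch_pivot 0.67 [346. 161.] [-0.124 -0.     0.072]
scene latch_pivot 0.54 [375. 196.] [-0.124  0.167 -0.133]
mask 0.57 176 342 352 132 164
```

View pics/shut.png

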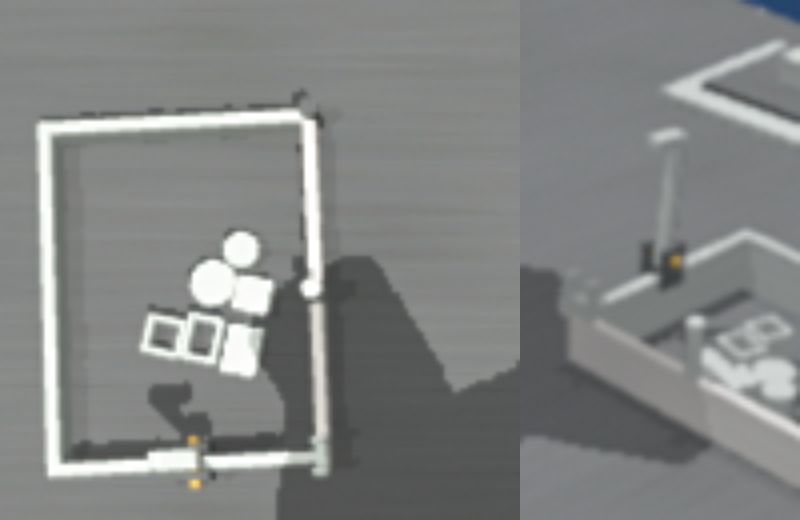

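The gate is shut (bar running straight from the hinge at crop (305,105) to the catch at (320,462)), with all offcuts inside. The latch stands up, leaning slightly back. Pinch it and swing it down.

```bash
python3 - <<'E'
from h import *
f=grab_frame("top"); print("tip",L(at(f,(252.3,235.5),.167)))
r_=.058; O=rot(YAW+np.pi/2)
def g(t,dz=0): return W(-.124,-.005-r_*np.cos(t),.066+r_*np.sin(t)-.013+dz)
t0=1.75
movep(g(t0,.12),O); st()
print(move_l(g(t0),.1,until_force=6)); grab(25); st()
for t in list(np.arange(1.6,.1,-.15))+[.06]:
    move_l(g(t),.06); F=get_state()["contact_force"]
    if np.linalg.norm(F)>20: print("F",t,F)
st(); print(move_l(g(-.05),.02,until_force=12)); st()
E
```

```text
tip [-0.12378529  0.01104428]
67.0 pos [0.388 0.251 0.23 ] loc [-0.124  0.005] gap 0.998 gf 0.0 F [-0.3 -0.3 -0. ] q [ 0.42  0.17 -0.41  1.   -0.   -1.22]
False
69.0 pos [0.387 0.252 0.11 ] loc [-0.125  0.005] gap 0.133 gf 27.9 F [-2.7 -0.1  3.5] q [ 0.42  0.29 -0.59  0.69  0.   -1.22]
72.2 pos [0.391 0.182 0.056] loc [-0.125 -0.065] gap 0.136 gf 28.2 F [-4.1 -5.   2.3] q [ 0.27  0.33 -0.72  0.52 -0.01 -1.36]
False
72.7 pos [0.391 0.181 0.05 ] loc [-0.125 -0.066] gap 0.14 gf 28.0 F [-4.  -7.9  3.4] q [ 0.27  0.34 -0.72  0.51 -0.01 -1.36]
```

```bash
python3 - <<'E'
from h import *
let_go(); p=get_state()["position"]; move_l([p[0],p[1],.13],.12); grab(20)
print(move_l(W(-.124,-.065,.064),.03,until_force=10)); st()
move_l(W(-.124,-.065,.2),.15); let_go()
movep([.33,-.38,.25],rot(0)); st()
f=grab_frame("top"); s=grab_frame("scene")
for n,z in(("pusher_grip",.094),("plate",0)):
    for c,fr in(("top",f),("scene",s)): print(n,c,[np.round(at(fr,r["centre"],z)[:2],3) for r in tip_of(c,n)[:1]])
a=cv2.resize(f["img"][130:250,215:315],None,fx=4,fy=4);b=cv2.resize(s["img"][130:250,310:400],None,fx=4,fy=4)
f["img"]=np.hstack([a,b]);save(f,"latched")
E
```

```text
True
76.8 pos [0.392 0.182 0.071] loc [-0.124 -0.065] gap 0.0 gf 3.8 F [-2.  -0.3  8.1] q [ 0.26  0.31 -0.7   0.56 -0.   -1.37]
80.6 pos [ 0.33  -0.379  0.25 ] loc [-0.22  -0.621] gap 1.001 gf 0.0 F [-0.3 -0.1  0.9] q [-1.    0.23 -0.28  1.06  0.   -1.  ]
pusher_grip top [array([ 0.543, -0.391])]
pusher_grip scene [array([ 0.539, -0.386])]
plate top [array([ 0.55, -0.4 ])]
plate scene [array([ 0.541, -0.39 ])]
```

View pics/latched.png

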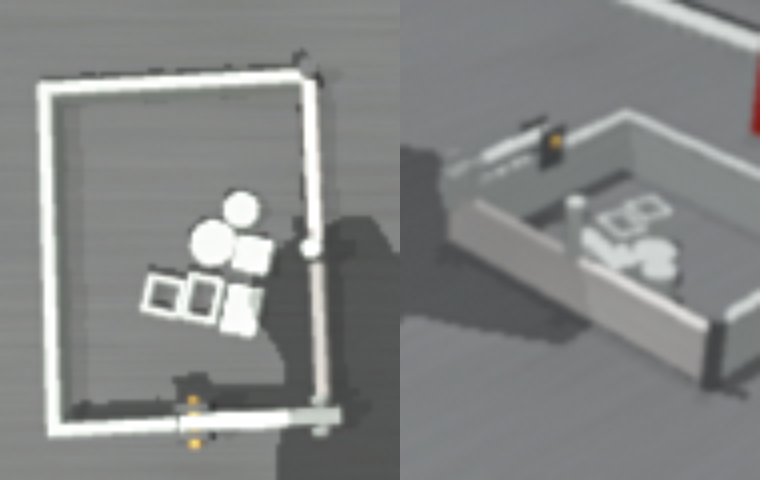

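The latch bar lies level in the catch, at crop (315,415). The bar's top was felt at 71 mm, which is what a level bar gives. The gate is shut, all six offcuts are inside, and the pusher is centred on its plate.

```bash
python3 -c "
from cell import *
print(sign_off())"
```

```text
the job is handed in; nothing more can be done
None
```

The job is handed in: all six steel offcuts are in the bay, the gate is shut and latched, the pusher is back on its plate, and the robot is clear; no verdict was shown.

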